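# Close up a terminal row and lock it in the assembly jig

## Robot

A 6-joint arm with a two-finger parallel gripper is mounted at the origin on a cart in front of the work surface, level with it; the furniture and walls round the work are solid. World frame = base frame: x ahead of the robot, y to its left, z up, the work surface at z = 0. Lengths are in m, angles in rad, forces in N, time in s.
With the tool pointing down it reaches from about 0.3 to 1 m from the base axis. Payload 5.1 kg.
Tool frame: the origin (TCP) lies midway between the tips of the shut fingers; the grasp point (between the pads) lies 19 mm behind it; z points along the fingers, y is the line along which they close (so a half turn about z gives the same grasp; the last joint's range is limited). The gripper opens to 95 mm and grips with 3 to 60 N. Pads are 20 mm wide; open, the fingers measure 119 mm over their backs; the gripper's body (75 mm by 180 mm) begins 59 mm behind the grasp point.
Start: joints at [1.134, 0.124, 1.65, -0, 1.367, -0.083], TCP at [0.225, 0.61, 0.215] pointing down, gripper open.
Joint ranges: [-2.61, 2.61], [-1.02, 2.33], [0.03, 2.71], [-1.35, 4.49], [0.32, 2.68], [-2.91, 2.91]. Speed limits (rad/s): [2.57, 2.57, 3.14, 3.14, 3.14, 3.14].

## Interface

Orientations are given as a unit quaternion [w, x, y, z].
In Python, from station import state, optics, manip gives the robot as it stands.
- The arm moves only by the tool move_arm, never from a script. Its argument "series" is a list that holds one entry, the list of rows, each a list of 5 numbers: the closure, from 0 (fully open) to 1 (shut), then the shift along the tool's x, y, z in cm, then the turn about the tool's z in rad. A call has 1 to 12 rows; each row is the pose to reach, as a shift and turn from the pose commanded when the call began, along the tool's axes at that moment; what a row does not reach only later rows make up. A row lasts 1/8 s, in which the tool goes at most 62.5 mm and 10.7 degrees, less where a joint would pass 70% of its speed; a pose out of reach is approached as far as the arm can. A call with a gripper value outside its range is refused whole. The fingers move at their own pace and stop on an object; "newtons" is the grip in N (left out, the last holds). Time passes only in rows, so rows that repeat a pose let the fingers close. It gives the time, the measured TCP pose, the force, the opening and the grip force at its end, in the units of the state.
- state(): the state, without advancing time (a new reading comes with each control period).
- optics.get_image(name): name is "side" or "top"; returns (picture, depth): 400x640x3 uint8, blue, green, red; 400x640 float32, m along the optical axis (not along the pixel's ray), 0 where there is no reading.
- optics.camera_model(name): a dict with "camera_matrix" (3x3 intrinsics, pixels), "eye" and "orientation" of the camera in the world. Camera axes: x right, y down, z forward; pixel columns grow to the right and rows downward; lengths in m; the calibration is good to about 2 mm. A picture is of the moment at which its call begins. camera_model takes no time and is no camera call.
- manip.hand_in(): hands the job in; it is judged then, once.
The state is a dict: "clock": time; "joint_positions": joint angles; "qvel": joint speeds; "effort": joint torques, N m; "tool_pos": TCP position; "tool_rot": TCP orientation; "ft_force": force on the tool from outside, world axes, zero at the start; "moment": the same for the moment, N m; "finger_gap": opening from 0.0 (shut) to 1.0 (fully open); "grasp_force": force on a finger pad.
Only numpy, scipy, OpenCV 4.12 (cv2) and the standard library are available. Lean on these libraries where they do the work, as an engineer would, in place of code of your own. Each camera call takes 0.05 s, during which the arm holds its last target. There are 200 camera calls.

## Task

A row of five terminal blocks sits loosely on the rail of the assembly jig. Push the row along the rail with the fingers, all together, until it is fully home against the aluminium end stop, then swing the retaining arm with its red end across the rail behind the last block until it rests on its keeper, so that the row is locked. Only push: do not pinch, lift or ram the blocks or the arm, leave the other things on the bench alone, and finish clear of everything.

Things in the scene. Friction and masses are not known exactly. Their poses are not given: they have to be found in the camera images.
- jig: fixed grey base plate 126 x 300 mm on rubber feet, top 18 mm above the bench, with a steel rail 35 mm wide along its centre line, rail top 33 mm above the bench. Origin: centre of the underside, at bench level. x across the rail (away from the robot at yaw 0), y along the rail away from the end stop, z up. Rail from y = -125 to +145 mm. End stop: aluminium block 66 mm wide, 64 mm high (screw heads 69), at the -y end
- stop_face (a point): centre of the end stop's face that the row is pushed against: at x = 0, y = -125 mm, z = 53 mm in the jig's frame. (Not listed, but fixed in the room: a white magnifier lamp whose ring and arm hang over the right half of the bench, from x = 0.59 m outwards between y = -0.25 and +0.10 m, 0.47 m and more above the bench: fold the robot's arm back before it turns past)
- latch_pivot (a point): vertical pivot of the retaining arm at the arm's mid-height: at x = -47, y = -37.5, z = 51 mm in the jig's frame, on a post 14 mm thick beside the rail on the robot's side (screw head up to 62 mm)
- latch_end (a point): tip of the retaining arm's red end, 105 mm from the pivot, on the arm's centre line at mid-height (z = 51 mm). The arm is a straight level dark steel bar 10 mm wide and 12 mm high (45 to 57 mm above the bench); its last 30 mm is a red grip 12.5 mm wide, 14 mm high
- latch_arm (a joint): retaining arm about its pivot, 0 to 2.094 rad, grows clockwise seen from above. 0: points along the jig's +y swung out 30 degrees to -x; 0.524: parallel to the rail; 2.094 closed: square across the rail along +x, end on the keeper (dark angle bracket at x = 52 mm, 56 mm high), its side 2.5 mm behind the last block's home place. Stiff hinge (0.06 N m): stays where it is left
- block1: first terminal block, nearest the end stop, green with yellow bands. Each block: 58 mm across the rail, 16 mm along it, 40 mm high (upper half 36 mm across), 45 g, hooked under the rail's edges: it slides but cannot tip or come off. Origin: centre of its seat, 33 mm above the bench (top at 73 mm). Axes as the jig's. Home: origin at y = -117 mm in the jig
- block2: second block, grey, same size and axes; touches block1
- block3: third block, grey, same size and axes; touches block2
- block4: fourth block, grey, same size and axes; touches block3
- block5: last block of the row, farthest from the end stop, blue, same size and axes; touches block4. With the row home its origin is at y = -53 mm in the jig's frame.
- row_back (a point): centre of the blue block's back face (the free end of the row, facing away from the end stop), 15 mm above the rail, 48 mm above the bench; the face is flat, 58 mm wide up to 53 mm above the bench and 36 mm wide from there to 73 mm
- side_cutters: red side cutters lying flat, 156 mm long, 12 mm high, origin at the centre of its underside; not part of the job
- solder_spool: solder wire spool with black flanges, 55 mm across, 34 mm high, origin at the centre of its underside; not part of the job
- tape_black: roll of black tape lying flat, 59 mm across, 18 mm high, origin at the centre of its underside; not part of the job
Things that resemble listed ones, but are neither listed nor needed, are in the scene too. Several things have the shape of the block5; the one meant has the colours described above.

How it is judged:
By the outcome, as a careful person would: the job done as asked, in the order asked, and still so for the second after the job is handed in, with the robot touching nothing.
It also fails if it takes over 58 s, if anything falls off the work surface, if the arm or the gripper's body presses on something with over 40 N, if the wrist force passes 120 N, or if a joint passes its speed limit or range.

## Working session

There is one attempt and no reset: what is moved stays moved. The work goes in short steps, Python scripts to look and compute and a tool call to move; the robot and the scene stay as the last step left them, time stands still between calls to the robot, and variables do not carry over. Pictures are saved under pics/ and viewed, at most 10 in all, crops included, and the job is handed in when it is done.

Besides the shell and the picture viewer there is one more tool, called after "Emit:" as name(argument=value, ...), one argument or row to a line, values as JSON. move_arm: Moves the arm, as the interface text tells. Its arguments: {"type":"object","properties":{"series":{"type":"array","items":{"type":"array","items":{"type":"array","items":{"type":"number"}}}},"newtons":{"type":"number"}},"required":["series"]}

```bash
mkdir -p pics; ls; python3 - <<'E'
from station import state, optics, manip
import cv2,numpy as np
print(state())
for n in("top","side"):
    p,d=optics.get_image(n); cv2.imwrite(f"pics/{n}0.png",p); np.save(f"{n}0.npy",d); print(n,optics.camera_model(n))
E
```

```text
pics
{'clock': 0.0, 'joint_positions': array([ 1.13439796e+00,  1.24491249e-01,  1.65164963e+00, -4.16472031e-05,
        1.36751801e+00, -8.26054497e-02]), 'qvel': array([ 4.85186994e-04,  3.60810276e-05,  5.71576821e-05,  1.23668670e-04,
       -2.53277318e-03,  6.14131673e-04]), 'effort': array([-4.81496900e-04, -4.17621017e+01, -3.59923875e+01,  7.73286726e-02,
        4.94699890e-02, -1.83591824e-04]), 'tool_pos': array([0.22496802, 0.60914454, 0.21341044]), 'tool_rot': array([-2.45389848e-04,  1.75971063e-01,  9.84394797e-01, -1.00376074e-03]), 'ft_force': array([-0.40808651,  0.3841969 , -0.56912355]), 'moment': array([ 0.00908471, -0.01826877, -0.01851875]), 'grasp_force': 0.0, 'finger_gap': 0.9977196919851916}
top {'camera_matrix': array([[517.66025053,   0.        , 310.24689592],
       [  0.        , 517.66025053, 206.32803455],
       [  0.        ,   0.        ,   1.        ]]), 'eye': array([0.43734339, 0.18433452, 1.52028958]), 'orientation': array([-0.03179305,  0.7083529 , -0.70464189,  0.02655532])}
side {'camera_matrix': array([[485.73442361,   0.        , 321.59612217],
       [  0.        , 485.73442361, 203.30846214],
       [  0.        ,   0.        ,   1.        ]]), 'eye': array([0.66659317, 1.04993058, 1.06049872]), 'orientation': array([-0.01653621,  0.07023608,  0.93326036, -0.35187859])}
```

View pics/top0.png

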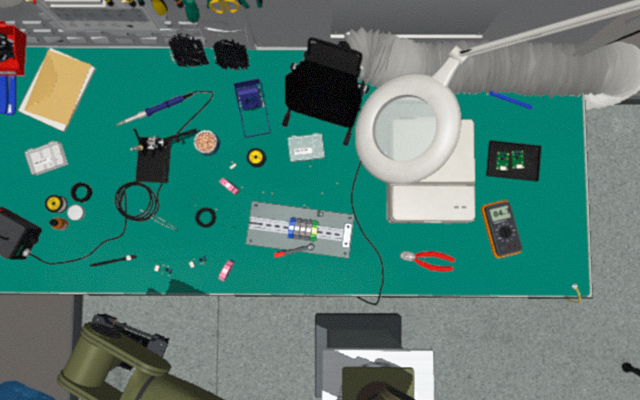

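View pics/side0.png

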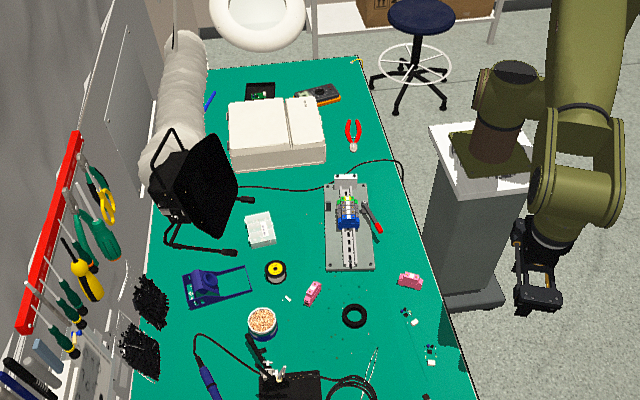

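The top view shows the jig spanning about (247–355, 200–257). The end stop is at (347,234), the blue block at (293,228), the arm's pivot near (310,247) and its red end near (280,254). Next I'll zoom in and measure.

```bash
cat > h.py <<'E'
import cv2,numpy as np
from scipy.spatial.transform import Rotation as R
from station import state, optics, manip
def rot(q): return R.from_quat(np.r_[q[1:],q[0]]).as_matrix()
def ray(n,uv,z):
    m=optics.camera_model(n);K=m["camera_matrix"];uv=np.atleast_2d(uv).astype(float)
    d=np.c_[uv,np.ones(len(uv))]@np.linalg.inv(K).T@rot(m["orientation"]).T
    e=m["eye"];return e+d*((z-e[2])/d[:,2])[:,None]
def cloud(n,dep):
    m=optics.camera_model(n);K=m["camera_matrix"];v,u=np.indices(dep.shape)
    p=np.stack([(u-K[0,2])/K[0,0]*dep,(v-K[1,2])/K[1,1]*dep,dep],-1)
    return p@rot(m["orientation"]).T+m["eye"]
E
python3 - <<'E'
from h import *
p=cv2.imread("pics/top0.png");d=np.load("top0.npy")
c=p[190:270,235:365];cv2.imwrite("pics/crop0.png",cv2.resize(c,None,fx=6,fy=6,interpolation=cv2.INTER_CUBIC))
s=cv2.imread("pics/side0.png")[165:280,315:395];cv2.imwrite("pics/crop1.png",cv2.resize(s,None,fx=5,fy=5,interpolation=cv2.INTER_CUBIC))
P=cloud("top",d)
sub=np.zeros(d.shape,bool);sub[190:270,235:365]=1
for lo,hi in((.012,.024),(.027,.038),(.059,.067)):
    m=sub&(P[...,2]>lo)&(P[...,2]<hi);q=P[m]
    r=cv2.minAreaRect((q[:,:2]*1000).astype(np.float32));print(lo,m.sum(),r,np.median(q[:,2]))
hsv=cv2.cvtColor(p,cv2.COLOR_BGR2HSV)
for nm,l,h,z in(("red",(0,150,80),(8,255,255),.058),("red2",(172,150,80),(180,255,255),.058),("blue",(105,130,60),(130,255,255),.073)):
    m=(cv2.inRange(hsv,l,h)>0)&sub;v,u=np.nonzero(m)
    if len(u): print(nm,len(u),u.min(),u.max(),v.min(),v.max(),ray("top",[u.mean(),v.mean()],z))
E
```

```text
0.012 2965 ((495.0843200683594, 228.31912231445312), (226.31024169921875, 372.2276306152344), 0.8246871829032898) 0.019652788484944894
0.027 304 ((500.2834777832031, 255.0352325439453), (356.84423828125, 134.75991821289062), 76.50584411621094) 0.0327225182777201
0.059 323 ((482.84161376953125, 190.08441162109375), (101.85114288330078, 224.3716583251953), 8.659401893615723) 0.06279844661929901
red 42 274 283 251 256 [[0.42369946 0.28297747 0.058     ]]
blue 66 288 295 218 237 [[0.49741401 0.24830366 0.073     ]]
```

View pics/crop0.png

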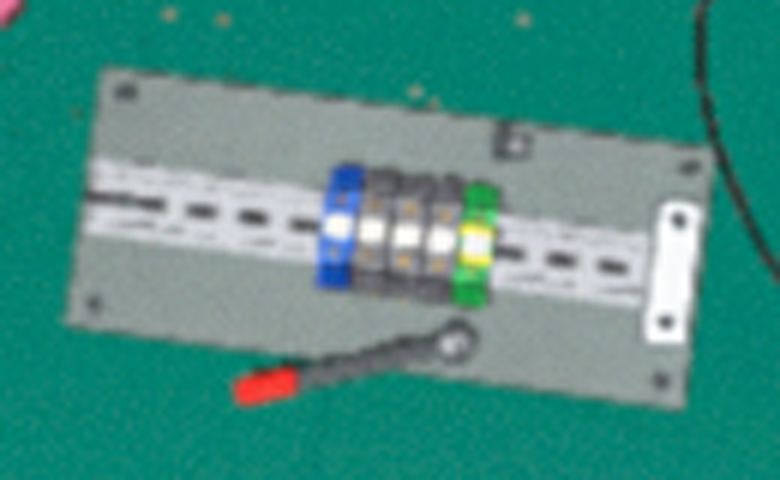

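View pics/crop1.png

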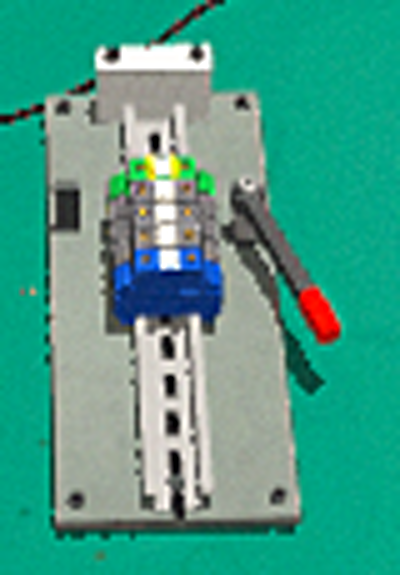

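The crops show the plate corners at crop0 px (103,68), (713,150), (683,408), (67,325), the pivot screw at (457,342) and the red tip at about (236,390). The blue block's back edge is at about (325,225), and the row has roughly 66 mm to go. From these I'll work out the jig frame.

```bash
cat >> h.py <<'E'
def c0(x): return (np.atleast_2d(x)+.5)/6-.5+[235,190]
E
python3 - <<'E'
from h import *
C=ray("top",c0([(103,68),(713,150),(683,408),(67,325)]),.018)[:,:2]
J=np.array([(63,150),(63,-150),(-63,-150),(-63,150)])/1000.
a,b=C-C.mean(0),J-J.mean(0)
th=np.arctan2((b[:,0]*a[:,1]-b[:,1]*a[:,0]).sum(),(b*a).sum());o=C.mean(0)
Rm=np.array([[np.cos(th),-np.sin(th)],[np.sin(th),np.cos(th)]])
print("origin",o,"yaw",th,"resid mm",(C-(o+b@Rm.T))*1000)
np.save("jig.npy",np.r_[o,th])
def tj(p): return (p[:,:2]-o)@Rm*1000
for n,x,z in(("pivot",(457,342),.062),("tip",(235,390),.055),("redjoin",(298,378),.057),("stop screws mid",(672,271),.069),("blue back top",(325,222),.073),("stop top left edge",(651,270),.064),("keeper",(515,143),.056),("green front top",(493,244),.073),("wb",(341,226),.073)):
    print(n,tj(ray("top",c0(x),z)))
def c1(x): return (np.atleast_2d(x)+.5)/5-.5+[315,165]
for n,x,z in(("pivot",(247,186),.062),("tip",(330,340),.05),("backbot",(167,316),.035),("c",(55,525),.018),("c",(300,520),.018),("cfar",(258,95),.018)):
    print("side",n,tj(ray("side",c1(x),z)))
s=state();print(rot(s["tool_rot"]))
E
```

```text
origin [0.49507195 0.22590935] yaw -0.12721037597483456 resid mm [[-0.00172097 -0.16321763]
 [-0.38830426  1.08102245]
 [ 0.12192359 -0.31366504]
 [ 0.26810164 -0.60413979]]
pivot [[-46.02712666 -38.62226754]]
tip [[-82.10165708  61.87524435]]
redjoin [[-72.58580849  33.16936152]]
stop screws mid [[-4.93795031e-02 -1.33721345e+02]]
blue back top [[ 1.07079139 29.68068016]]
stop top left edge [[  -0.70537215 -124.21516333]]
keeper [[ 50.5388784  -53.34312024]]
green front top [[  1.25383178 -49.29705616]]
wb [[ 0.20841044 22.03218339]]
side pivot [[-45.9817419  -38.32731314]]
side tip [[-82.81681016  59.95816478]]
side backbot [[ 0.71249702 29.49243453]]
side c [[ 63.68719236 149.8607826 ]]
side c [[-61.17046881 150.36951427]]
side cfar [[ -62.64404169 -148.31149867]]
[[-9.38066249e-01  3.46455132e-01 -7.44777805e-04]
 [ 3.46455909e-01  9.38064810e-01 -1.64800440e-03]
 [ 1.27690268e-04 -1.80396998e-03 -9.99998365e-01]]
```

The jig frame fits within about 1 mm: the row's back is at jig y≈+30 mm, so it has 75 mm to travel, and the latch is swung out about 20°. I'll write a move calculator in jig coordinates and work out the approach.

```bash
cat >> h.py <<'E'
def plan(*T):
    "T: (jig x mm, jig y mm, z mm, angle of tool y from jig x, deg) -> tool shift cm, turn rad"
    s=state();M=rot(s["tool_rot"]);o=np.load("jig.npy");th=o[2]
    Rm=np.array([[np.cos(th),-np.sin(th)],[np.sin(th),np.cos(th)]])
    p=s["tool_pos"];jy=np.degrees(np.arctan2(M[1,1],M[0,1])-th)
    print("t",s["clock"],"jig",np.round((p[:2]-o[:2])@Rm*1000,1),"z",round(p[2]*1000,1),"ang",round(jy,1),"gap",s["finger_gap"],"F",s["ft_force"].round(1))
    for x,y,z,a in T:
        w=np.r_[o[:2]+Rm@np.array([x,y])/1000,z/1000]
        tu=(jy-a+180)%360-180
        print((x,y,z,a),np.round((w-p)@M*100,2),round(np.radians(tu),3))
E
python3 -c "
from h import *
plan((0,75,180,0),(0,75,47,0),(0,45,47,0))"
```

```text
t 0.1 jig [-316.5  345.9] z 213.5 ang 77.0 gap 0.9974721759799352 F [ 0.3 -0.1  0.1]
(0, 75, 180, 0) [-36.93 -19.29   3.38] 1.344
(0, 75, 47, 0) [-36.93 -19.26  16.68] 1.344
(0, 45, 47, 0) [-37.61 -22.18  16.69] 1.344
```

Emit:
move_arm(
  series=[
    [[1,-4,-2,0.3,0.14],[1,-8,-4,0.6,0.28],[1,-12,-6,1,0.42],[1,-16,-8,1.4,0.56],[1,-20,-10.5,1.8,0.7],[1,-24,-12.5,2.2,0.85],[1,-28,-14.5,2.6,1.0],[1,-32,-16.5,3,1.15],[1,-35,-18.3,3.3,1.27],[1,-36.9,-19.3,3.4,1.344],[1,-36.9,-19.3,3.4,1.344],[1,-36.9,-19.3,3.4,1.344]],
  ],
  newtons=20,
)

```text
clock: 1.6
tool_pos: [0.5039, 0.3013, 0.1804]
tool_rot: [-0.0, 0.75, 0.661, -0.0]
ft_force: [0.8, -0.3, -0.3]
finger_gap: 0.005
grasp_force: 0.0
```

```bash
python3 -c "
from h import *
plan((0,75,47,0),(0,46,47,0))"
```

```text
t 1.6 jig [-0.8 75.9] z 180.4 ang 0.1 gap 0.0049136872947774255 F [ 0.8 -0.3 -0.3]
(0, 75, 47, 0) [-0.09  0.09 13.34] 0.002
(0, 46, 47, 0) [-2.99  0.08 13.34] 0.002
```

Tool −x points along the push direction. Next I descend and move up to the row's back.

Emit:
move_arm(
  series=[
    [[1,-0.1,0.1,4,0],[1,-0.1,0.1,8,0],[1,-0.1,0.1,11,0],[1,-0.1,0.1,13,0],[1,-0.1,0.1,13.3,0],[1,-0.7,0.1,13.3,0],[1,-1.3,0.1,13.3,0],[1,-1.9,0.1,13.3,0],[1,-2.3,0.1,13.3,0],[1,-2.6,0.1,13.3,0],[1,-2.6,0.1,13.3,0]],
  ],
)

```text
clock: 2.98
tool_pos: [0.5022, 0.2747, 0.0477]
tool_rot: [-0.0, 0.751, 0.661, 0.0]
ft_force: [-0.5, 0.3, 1.0]
finger_gap: 0.005
grasp_force: 0.0
```

```bash
python3 - <<'E'
from h import *
plan((0,40,47,0),(0,-35,47,0))
a=optics.get_image("side")[0];cv2.imwrite("pics/s1.png",cv2.resize(a[120:290,270:440],None,fx=3.5,fy=3.5,interpolation=cv2.INTER_CUBIC))
E
```

```text
t 2.975 jig [ 0.9 49.3] z 47.7 ang -0.0 gap 0.005105688898378896 F [-0.5  0.3  1. ]
(0, 40, 47, 0) [-0.93 -0.09  0.07] -0.0
(0, -35, 47, 0) [-8.43 -0.09  0.07] -0.0
```

View pics/s1.png

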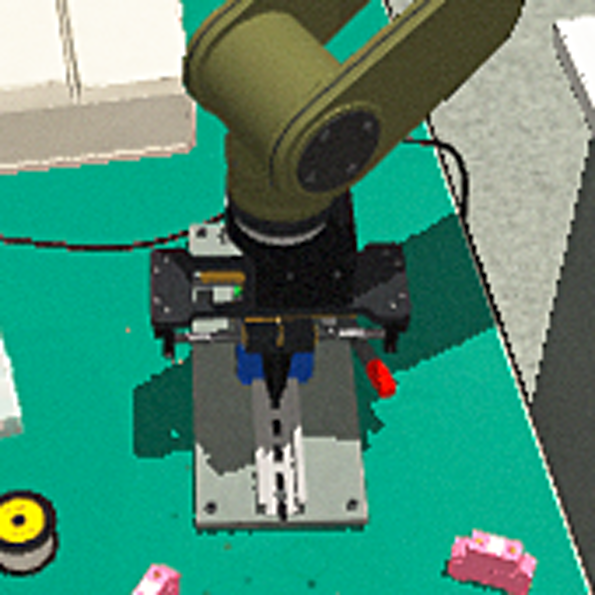

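The view shows the shut fingers at about (275,385), centred just behind the blue block. I'll push slowly.

Emit:
move_arm(
  series=[
    [[1,-0.3,-0.1,0,0],[1,-0.6,-0.1,0,0],[1,-0.9,-0.1,0,0],[1,-1.2,-0.1,0,0],[1,-1.5,-0.1,0,0],[1,-1.8,-0.1,0,0],[1,-2.1,-0.1,0,0],[1,-2.4,-0.1,0,0],[1,-2.7,-0.1,0,0],[1,-3.0,-0.1,0,0],[1,-3.3,-0.1,0,0],[1,-3.6,-0.1,0,0]],
  ],
)

```text
clock: 4.53
tool_pos: [0.4966, 0.2391, 0.0477]
tool_rot: [-0.0, 0.751, 0.661, -0.0]
ft_force: [0.4, 0.6, -0.6]
finger_gap: 0.007
grasp_force: 0.4
```

Emit:
move_arm(
  series=[
    [[1,-0.4,0,0,0],[1,-0.8,0,0,0],[1,-1.2,0,0,0],[1,-1.6,0,0,0],[1,-2.0,0,0,0],[1,-2.4,0,0,0],[1,-2.7,0,0,0],[1,-3.0,0,0,0],[1,-3.3,0,0,0],[1,-3.6,0,0,0],[1,-3.8,0,0,0],[1,-4.0,0,0,0]],
  ],
)

```text
clock: 6.02
tool_pos: [0.4916, 0.1995, 0.0477]
tool_rot: [-0.0, 0.751, 0.661, 0.0]
ft_force: [-0.4, 0.3, -0.7]
finger_gap: 0.003
grasp_force: 0.5
```

```bash
python3 - <<'E'
from h import *
plan((0,-35,47,0))
E
```

```text
t 6.025 jig [ -0.1 -26.6] z 47.7 ang 0.0 gap 0.0032601773423522515 F [-0.4  0.3 -0.7]
(0, -35, 47, 0) [-0.84  0.01  0.07] 0.0
```

Emit:
move_arm(
  series=[
    [[1,-0.15,0,0,0],[1,-0.3,0,0,0],[1,-0.4,0,0,0],[1,-0.5,0,0,0],[1,-0.6,0,0,0],[1,-0.65,0,0,0]],
  ],
)

```text
clock: 6.78
tool_pos: [0.4908, 0.1932, 0.0477]
tool_rot: [0.0, 0.751, 0.661, 0.0]
ft_force: [0.0, 0.4, -0.3]
finger_gap: 0.004
grasp_force: 0.5
```

Emit:
move_arm(
  series=[
    [[1,-0.05,0,0,0],[1,-0.1,0,0,0],[1,-0.15,0,0,0],[1,-0.2,0,0,0]],
  ],
)

```text
clock: 7.28
tool_pos: [0.4908, 0.1925, 0.0479]
tool_rot: [-0.001, 0.751, 0.661, 0.001]
ft_force: [1.5, 8.0, -0.8]
finger_gap: 0.002
grasp_force: 3.9
```

Emit:
move_arm(
  series=[
    [[1,-0.05,0,0,0],[1,-0.1,0,0,0]],
  ],
)

```text
clock: 7.52
tool_pos: [0.4909, 0.1925, 0.0482]
tool_rot: [-0.001, 0.751, 0.66, 0.002]
ft_force: [-0.1, 10.8, -1.6]
finger_gap: 0.003
grasp_force: 5.5
```

The row has stopped firmly: 10.8 N with no movement. I'll back off, rise and look.

Emit:
move_arm(
  series=[
    [[1,0.5,0,0,0],[1,1.5,0,0,0],[1,2.5,0,0,0],[1,3,0,-3,0],[1,4,1,-8,0],[1,8,3,-10,0],[1,13,3,-10,0],[1,18,3,-10,0],[1,23,3,-10,0],[1,25,3,-10,0],[1,25,3,-10,0]],
  ],
)

```text
clock: 8.9
tool_pos: [0.5515, 0.4351, 0.1471]
tool_rot: [0.0, 0.75, 0.661, -0.001]
ft_force: [-0.7, -0.8, 0.3]
finger_gap: 0.004
grasp_force: 0.0
```

```bash
python3 - <<'E'
from h import *
a=np.radians(20);r=75;n=35
p0=np.array([-47,-37.5])+r*np.array([-np.sin(a),np.cos(a)])
w=p0+n*np.array([-np.cos(a),-np.sin(a)])
print(p0,w)
plan((*w,150,110),(*w,45,110))
a=optics.get_image("side")[0];b=optics.get_image("top")[0]
f=lambda i:cv2.resize(i,(390,480),interpolation=cv2.INTER_CUBIC)
cv2.imwrite("pics/s2.png",np.hstack([f(a[165:280,305:398]),f(b[190:270,290:355])]))
E
```

```text
[-72.65151075  32.97694656] [-105.54075248   21.00624154]
t 8.9 jig [ 29.4 214.7] z 147.1 ang 0.1 gap 0.003766156298568114 F [-0.7 -0.8  0.3]
(np.float64(-105.54075247693194), np.float64(21.00624154254472), 150, 110) [-19.34 -13.53  -0.26] -1.918
(np.float64(-105.54075247693194), np.float64(21.00624154254472), 45, 110) [-19.33 -13.53  10.24] -1.918
```

View pics/s2.png

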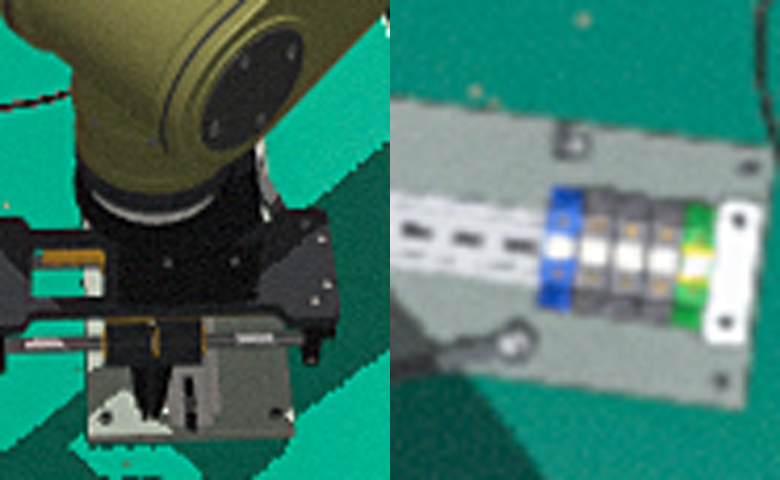

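The right half of the picture shows all five blocks tight together and against the end stop (green touching it at about (705,265)). The latch pivot is at (515,342). Next I go to the outside of the latch, turned parallel to it.

Emit:
move_arm(
  series=[
    [[1,-1.6,-1.1,0,-0.16],[1,-3.2,-2.2,0,-0.32],[1,-4.8,-3.4,0,-0.48],[1,-6.4,-4.5,0,-0.64],[1,-8,-5.6,0,-0.8],[1,-9.7,-6.8,0,-0.96],[1,-11.3,-7.9,0,-1.12],[1,-12.9,-9,0,-1.28],[1,-14.5,-10.2,0,-1.44],[1,-16.1,-11.3,0,-1.6],[1,-17.7,-12.4,0,-1.76],[1,-19.3,-13.5,0,-1.92]],
  ],
)

```text
clock: 10.5
tool_pos: [0.3928, 0.2581, 0.1475]
tool_rot: [0.0, -0.113, 0.994, -0.0]
ft_force: [0.7, -0.4, 0.1]
finger_gap: 0.002
grasp_force: 0.0
```

```bash
python3 - <<'E'
from h import *
plan((-105.5,21,46,110))
print(state()["joint_positions"])
E
```

```text
t 10.5 jig [-105.6   18.9] z 147.5 ang 110.2 gap 0.0022963338315463593 F [ 0.7 -0.4  0.1]
(-105.5, 21, 46, 110) [-0.08  0.19 10.15] 0.004
[ 4.67362408e-01 -2.35609436e-01  2.10937551e+00 -4.75399996e-04
  1.26780635e+00 -1.32879081e+00]
```

Emit:
move_arm(
  series=[
    [[1,0,0.2,4,0],[1,0,0.2,8,0],[1,0,0.2,9.6,0],[1,0,0.2,10.1,0],[1,0,0.2,10.1,0]],
  ],
)

```text
clock: 11.12
tool_pos: [0.3938, 0.2621, 0.0477]
tool_rot: [0.001, -0.111, 0.994, 0.0]
ft_force: [0.2, -0.5, 0.2]
finger_gap: 0.005
grasp_force: 0.0
```

```bash
cat >> h.py <<'E'
def arc(phis,r=62,n=15):
    T=[]
    for f in phis:
        a=np.radians(f);T.append((-47-r*np.sin(a)-n*np.cos(a),-37.5+r*np.cos(a)-n*np.sin(a),46,90+f))
    plan(*[tuple(np.round(t,1).tolist()) for t in T])
E
python3 - <<'E'
from h import *
arc([20,15,10,5,0,-5,-10,-15,-20])
E
```

```text
t 11.125 jig [-105.1   23.1] z 47.7 ang 110.0 gap 0.005200711327449907 F [ 0.2 -0.5  0.2]
(-82.3, 15.6, 46.0, 110.0) [-1.89 -1.48  0.17] -0.0
(-77.5, 18.5, 46.0, 105.0) [-2.44 -1.37  0.17] 0.087
(-72.5, 21.0, 46.0, 100.0) [-2.99 -1.31  0.17] 0.174
(-67.3, 23.0, 46.0, 95.0) [-3.55 -1.3   0.17] 0.262
(-62.0, 24.5, 46.0, 90.0) [-4.1  -1.34  0.17] 0.349
(-56.5, 25.6, 46.0, 85.0) [-4.65 -1.42  0.17] 0.436
(-51.0, 26.2, 46.0, 80.0) [-5.19 -1.55  0.17] 0.524
(-45.4, 26.3, 46.0, 75.0) [-5.72 -1.74  0.17] 0.611
(-39.9, 25.9, 46.0, 70.0) [-6.22 -1.96  0.17] 0.698
```

Emit:
move_arm(
  series=[
    [[1,-0.5,-1.3,0.1,0],[1,-1.2,-1.5,0.1,0],[1,-1.6,-1.5,0.1,0],[1,-1.9,-1.48,0.1,0],[1,-2.44,-1.37,0.1,0.09],[1,-2.99,-1.31,0.1,0.17],[1,-3.55,-1.3,0.1,0.26],[1,-4.1,-1.34,0.1,0.35],[1,-4.65,-1.42,0.1,0.44],[1,-5.19,-1.55,0.1,0.52],[1,-5.72,-1.74,0.1,0.61],[1,-6.22,-1.96,0.1,0.7]],
  ],
)

```text
clock: 12.62
tool_pos: [0.4575, 0.257, 0.0454]
tool_rot: [-0.001, 0.238, 0.971, -0.0]
ft_force: [-1.7, 0.1, 1.3]
finger_gap: 0.007
grasp_force: 1.2
```

```bash
python3 - <<'E'
from h import *
arc([-20,-25,-30,-35,-40,-45,-50,-55,-60,-65,-70,-75,-80])
a=optics.get_image("side")[0]
cv2.imwrite("pics/s3.png",cv2.resize(a[165:290,300:400],None,fx=4.5,fy=4.5,interpolation=cv2.INTER_CUBIC))
E
```

```text
t 12.625 jig [-41.2  26.1] z 45.4 ang 69.8 gap 0.00742229973347725 F [-1.7  0.1  1.3]
(-39.9, 25.9, 46.0, 70.0) [-0.13  0.03 -0.06] -0.004
(-34.4, 25.0, 46.0, 65.0) [-0.68  0.14 -0.06] 0.083
(-29.0, 23.7, 46.0, 60.0) [-1.23  0.2  -0.06] 0.17
(-23.7, 21.9, 46.0, 55.0) [-1.79  0.21 -0.06] 0.257
(-18.6, 19.6, 46.0, 50.0) [-2.35  0.18 -0.07] 0.345
(-13.8, 16.9, 46.0, 45.0) [-2.89  0.09 -0.07] 0.432
(-9.1, 13.8, 46.0, 40.0) [-3.44 -0.04 -0.07] 0.519
(-4.8, 10.3, 46.0, 35.0) [-3.96 -0.22 -0.07] 0.607
(-0.8, 6.5, 46.0, 30.0) [-4.47 -0.44 -0.07] 0.694
(2.9, 2.3, 46.0, 25.0) [-4.96 -0.7  -0.07] 0.781
(6.1, -2.2, 46.0, 20.0) [-5.42 -1.01 -0.07] 0.868
(9.0, -7.0, 46.0, 15.0) [-5.86 -1.36 -0.07] 0.956
(11.5, -12.0, 46.0, 10.0) [-6.27 -1.75 -0.07] 1.043
```

View pics/s3.png

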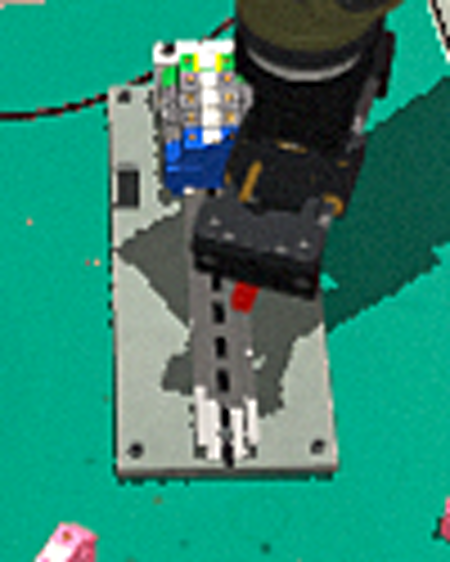

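The view shows the red end swinging with the gripper, now over the rail edge at (243,295), and the row undisturbed. I'll continue the arc.

Emit:
move_arm(
  series=[
    [[1,-0.68,0.14,0,0.08],[1,-1.23,0.2,0,0.17],[1,-1.79,0.21,0,0.26],[1,-2.35,0.18,0,0.35],[1,-2.89,0.09,0,0.43],[1,-3.44,-0.04,0,0.52],[1,-3.96,-0.22,0,0.61],[1,-4.47,-0.44,0,0.69],[1,-4.96,-0.7,0,0.78],[1,-5.42,-1.01,0,0.87],[1,-5.86,-1.36,0,0.96],[1,-6.27,-1.75,0,1.04]],
  ],
)

```text
clock: 14.18
tool_pos: [0.5049, 0.2128, 0.0453]
tool_rot: [-0.001, 0.689, 0.725, -0.0]
ft_force: [-2.7, 3.2, -0.3]
finger_gap: 0.006
grasp_force: 1.2
```

```bash
python3 - <<'E'
from h import *
arc([-80,-82,-84,-86,-88,-90,-92])
E
```

```text
t 14.175 jig [ 11.5 -11.7] z 45.3 ang 10.2 gap 0.006220017285238847 F [-2.7  3.2 -0.3]
(11.5, -12.0, 46.0, 10.0) [-0.03 -0.   -0.07] 0.004
(12.3, -14.0, 46.0, 8.0) [-0.24  0.04 -0.07] 0.039
(13.1, -16.1, 46.0, 6.0) [-0.46  0.08 -0.08] 0.074
(13.8, -18.2, 46.0, 4.0) [-0.68  0.12 -0.08] 0.109
(14.4, -20.3, 46.0, 2.0) [-0.9   0.14 -0.08] 0.144
(15.0, -22.5, 46.0, 0.0) [-1.12  0.16 -0.08] 0.179
(15.5, -24.7, 46.0, -2.0) [-1.35  0.17 -0.08] 0.214
```

Emit:
move_arm(
  series=[
    [[1,-0.24,0.04,0,0.04],[1,-0.46,0.08,0,0.07],[1,-0.68,0.12,0,0.11],[1,-0.8,0.14,0,0.14],[1,-0.9,0.14,0,0.18],[1,-1.0,0.15,0,0.18]],
  ],
)

```text
clock: 14.92
tool_pos: [0.508, 0.2028, 0.0459]
tool_rot: [-0.0, 0.751, 0.661, 0.001]
ft_force: [0.2, 5.8, -1.4]
finger_gap: 0.006
grasp_force: 2.6
```

Emit:
move_arm(
  series=[
    [[1,-0.05,0,0,0],[1,-0.1,0,0,0],[1,-0.15,0,0,0]],
  ],
)

```text
clock: 15.3
tool_pos: [0.5079, 0.2027, 0.046]
tool_rot: [-0.001, 0.751, 0.661, 0.002]
ft_force: [0.9, 8.5, -2.8]
finger_gap: 0.004
grasp_force: 4.8
```

The latch has stopped firmly at its closed position: 8.5 N with no movement. I'll back off and check.

Emit:
move_arm(
  series=[
    [[1,0.6,0,0,0],[1,1.5,0,0,0],[1,2.5,0,0,0],[1,3,0,-4,0],[1,4,0,-9,0],[1,8,1,-11,0],[1,13,3,-11,0],[1,18,6,-11,0],[1,22,9,-11,0],[1,24,12,-11,0],[1,24,14,-11,0],[1,24,14,-11,0]],
  ],
)

```text
clock: 16.8
tool_pos: [0.6775, 0.4213, 0.1547]
tool_rot: [0.0, 0.751, 0.661, -0.0]
ft_force: [-0.4, 0.6, -0.2]
finger_gap: 0.004
grasp_force: 0.0
```

```bash
python3 - <<'E'
from h import *
plan()
a=optics.get_image("side")[0];b=optics.get_image("top")[0]
f=lambda i:cv2.resize(i,(390,480),interpolation=cv2.INTER_CUBIC)
cv2.imwrite("pics/s4.png",np.hstack([f(a[165:280,305:398]),f(b[190:270,290:355])]))
E
```

```text
t 16.8 jig [156.1 216.9] z 154.7 ang -0.0 gap 0.003845250947586175 F [-0.4  0.6 -0.2]
```

View pics/s4.png

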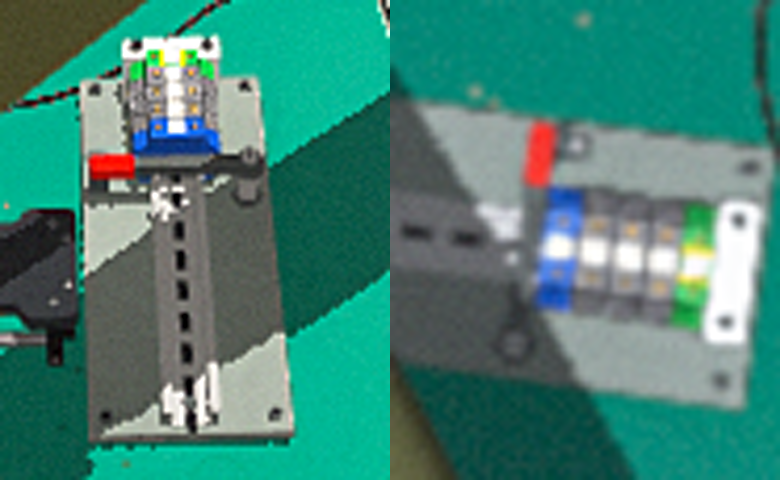

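The arm lies square across the rail with its red end at the keeper (right half, (540,155)). The row is tight against the stop and the robot is clear, so I'm handing in.

```bash
python3 -c "
from station import manip
print(manip.hand_in())"
```

```text
the job is handed in; nothing more can be done
None
```

The job is handed in: all five blocks were pushed home against the end stop, the retaining arm is closed on its keeper, and the robot finished clear at 16.8 s of the 58 s allowed; the judge's verdict was not shown.

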